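# Set the coffee grinder two clicks off burr contact

## Robot

A 7-joint arm with a two-finger parallel gripper is mounted at the origin on a cart in front of the work surface, level with it; the furniture and walls round the work are solid. World frame = base frame: x ahead of the robot, y to its left, z up, the work surface at z = 0. Lengths are in m, angles in rad, forces in N, time in s.
With the tool pointing down it reaches from about 0.425 to 0.95 m from the base axis. Payload 16.7 kg.
Tool frame: the origin (TCP) lies at the very end of the fingers, on their centre line; the grasp point (between the pads) lies 19 mm behind it; z points along the fingers, y is the line along which they close (so a half turn about z gives the same grasp; the last joint's range is limited). The gripper opens to 94 mm and grips with 3 to 60 N. Pads are 16 mm wide; open, the fingers measure 119 mm over their backs; the gripper's body (75 mm by 177 mm) begins 78 mm behind the grasp point.
Start: joints at [-1.5, 0.426, 0.074, 1.606, -0.034, 1.111, -0.067], TCP at [0.148, 0.659, 0.205] pointing down, gripper open.
Joint ranges: [-2.85, 2.85], [-0.5, 2.14], [-1.23, 1.37], [0.21, 2.46], [-1.02, 4.16], [0.16, 2.05], [-2.73, 2.73]. Speed limits (rad/s): [1.89, 1.89, 2.39, 2.39, 3.01, 3.01, 3.01].

## Interface

Orientations are given as [roll, pitch, yaw] about the fixed x, y, z axes, in that order (R = Rz(yaw) Ry(pitch) Rx(roll)).
In Python, from plant import bot, cams gives the robot as it stands.
- The arm moves only by the shell command python3 -m handwheel 'ROWS' [FORCE]. ROWS is JSON, a list that holds one entry, the list of rows, each a list of 7 numbers: the shift along the world's x, y, z in m, then the turn, a rotation vector about the world's x, y, z in rad, then the closure, from -1 (fully open) to 1 (shut). A call has 1 to 12 rows; each row is the pose to reach, as a shift and turn from the pose commanded when the call began; what a row does not reach only later rows make up. A row lasts 1/12 s, in which the tool goes at most 41.7 mm and 7.16 degrees, less where a joint would pass 70% of its speed; a pose out of reach is approached as far as the arm can. A call with a gripper value outside its range is refused whole. The fingers move at their own pace and stop on an object; FORCE is the grip in N (left out, the last holds). Time passes only in rows, so rows that repeat a pose let the fingers close. It gives the time, the measured TCP pose, the force, the opening and the grip force at its end, in the units of the state.
- bot.get_state(): the state, without advancing time (a new reading comes with each control period).
- cams.read_camera(name): name is "scene" or "side" or "wrist"; returns a dict with "color" (384x512x3 uint8, red, green, blue), "camera_matrix" (3x3 intrinsics, pixels), "xyz" and "rotation" of the camera in the world; the wrist camera has in their place "tool_from_camera" (4x4, takes a point from camera to tool coordinates, whose origin is the TCP and whose axes are the flange's). Camera axes: x right, y down, z forward; pixel columns grow to the right and rows downward; lengths in m; the calibration is good to about 2 mm. A picture is of the moment at which its call begins: read the wrist's pose just before it. There is no depth.
- bot.sign_off(): hands the job in; it is judged then, once.
The state is a dict: "time_s": time; "qpos": joint angles; "joint_velocities": joint speeds; "joint_efforts": joint torques, N m; "tcp_pos": TCP position; "tool_rot": TCP orientation; "wrist_force": force on the tool from outside, world axes, zero at the start; "torque": the same for the moment, N m; "gripper_width": opening from 0.0 (shut) to 1.0 (fully open); "grasp_force": force on a finger pad.
Only numpy, scipy, OpenCV 4.12 (cv2) and the standard library are available. Lean on these libraries where they do the work, as an engineer would, in place of code of your own. Each camera call takes 0.05 s, during which the arm holds its last target. There are 200 camera calls.

## Task

Set the squat coffee grinder for a fine grind: turn its black adjustment ring clockwise (seen from above) until the burrs touch and it will go no further, then back it off counter-clockwise by two clicks, which are 30 degrees each, and let go. Leave the ring of the slim, taller pepper mill as it is set.

Things in the scene. Friction and masses are not known exactly. Their poses are not given: they have to be found in the camera images.
- grinder_ring (a joint): ring of the squat coffee grinder: rad backed off from burr contact. 0 = hard stop, burrs touch; grows counter-clockwise seen from above, to a stop at 2.094; one click = 0.524 (30 degrees). Starts at 0.5 to 1.25. Turns about a vertical axis with even drag of 0.06 N m, no spring, no felt notches, stays where left; turned past the stop it slips in the fingers
- grinder_grip (a point): on the axis of the grinder's black ring, at grip height, 118 mm above the worktop. Ring: fluted cylinder, diameter 46, grip face 96 to 130 mm up, grip it at any yaw; white pointer line on top. Under it a skirt of diameter 50 and, 91 mm up, an 84 mm collar with 5 marks 30 degrees apart, the broadest = burr contact. Grinder: fixed, foot diameter 96, steel on clear jar. Site turns with ring, z up
- mill: slim pepper mill, fixed, to be left alone: same black ring, but taller and narrower than the grinder, 185 mm high, 72 mm in diameter at foot and collar, 60 mm at its steel body. Origin at the centre of its underside, z up. Grinder and mill may stand either way round, left or right
- mill_pointer (a point): outer end of the white pointer line on top of the slim pepper mill's ring, 21 mm from its axis and 185 mm above the worktop

How it is judged:
By the outcome, as a careful person would: the job done as asked, in the order asked, and still so for the second after the job is handed in, with the robot touching nothing.
It also fails if it takes over 35 s, if anything falls off the work surface, if the arm or the gripper's body presses on something with over 40 N, if the wrist force passes 120 N, or if a joint passes its speed limit or range.

## Working session

There is one attempt and no reset: what is moved stays moved. The work goes in short steps, Python scripts to look and compute and a shell command to move; the robot and the scene stay as the last step left them, time stands still between calls to the robot, and variables do not carry over. Pictures are saved under pics/ and viewed, at most 10 in all, crops included, and the job is handed in when it is done.

```bash
mkdir -p pics; python3 - <<'E'
from plant import bot,cams
import cv2,numpy as np
s=bot.get_state();print(s['time_s'],s['tcp_pos'],s['tool_rot'],s['gripper_width'])
ims=[]
for n in("scene","side"):
    c=cams.read_camera(n);cv2.imwrite(f'pics/{n}0.png',c['color'][...,::-1])
    print(n,c['camera_matrix'],c['xyz'],c['rotation'])
c=cams.read_camera("wrist");cv2.imwrite('pics/wrist0.png',c['color'][...,::-1]);print(c['camera_matrix'],c['tool_from_camera'])
E
```

```text
0.0 [0.14777935 0.65817078 0.20477326] [-3.14030730e+00  1.20599059e-04  2.92073927e+00] 0.996099921713109
scene [[369.13810079   0.         254.80346464]
 [  0.         369.13810079 191.61273746]
 [  0.           0.           1.        ]] [ 0.12397715 -0.56305711  0.63008085] [-2.2234106   0.01672755 -0.61802662]
side [[431.83018974   0.         259.8142926 ]
 [  0.         431.83018974 195.87889244]
 [  0.           0.           1.        ]] [0.24403579 0.73843953 0.6560592 ] [-2.16416942 -0.02346287 -2.78071265]
[[323.26858209   0.         253.87097478]
 [  0.         323.26858209 193.34112016]
 [  0.           0.           1.        ]] [[-5.05351570e-04 -9.72536059e-01 -2.32751709e-01  6.66124483e-02]
 [ 9.99999736e-01 -6.12956325e-04  3.89989368e-04  3.47114794e-05]
 [-5.21945355e-04 -2.32751450e-01  9.72536112e-01 -1.79533044e-01]
 [ 0.00000000e+00  0.00000000e+00  0.00000000e+00  1.00000000e+00]]
```

View pics/scene0.png

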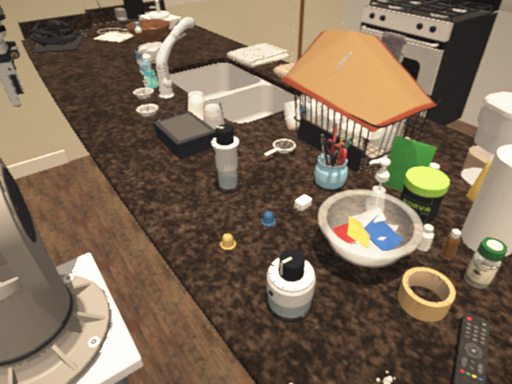

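View pics/side0.png

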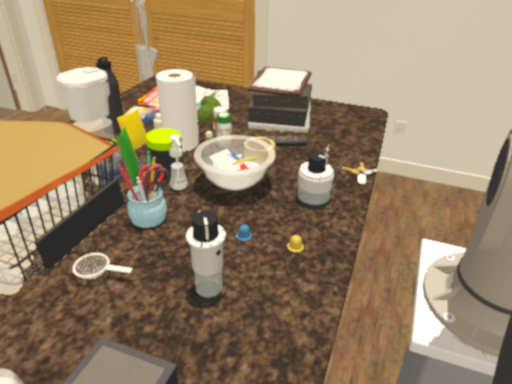

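The scene view shows the squat grinder at about (291,285), its ring at (292,265), and the slim mill at (226,157). In the side view the grinder ring is at (318,163) and the mill at (206,240). Next I'll segment the rings and triangulate.

```bash
cat > h.py <<'E'
import numpy as np,cv2
from scipy.spatial.transform import Rotation as R
from plant import bot,cams
def cam(n):
    s=bot.get_state(); c=cams.read_camera(n)
    if n=='wrist':
        T=np.eye(4);T[:3,:3]=R.from_euler('xyz',s['tool_rot']).as_matrix();T[:3,3]=s['tcp_pos'];T=T@c['tool_from_camera']
        o,M=T[:3,3],T[:3,:3]
    else: o,M=np.array(c['xyz']),R.from_euler('xyz',c['rotation']).as_matrix()
    return c['color'],c['camera_matrix'],o,M
def ray(K,o,M,uv):
    d=M@np.linalg.inv(K)@np.array([*uv,1.]);return d/np.linalg.norm(d)
def plane(K,o,M,uv,z):
    d=ray(K,o,M,uv);return o+d*(z-o[2])/d[2]
def proj(K,o,M,p):
    q=K@(M.T@(np.array(p)-o));return q[:2]/q[2]
E
python3 - <<'E'
from h import *
out=[]
for n,u,v in(("scene",292,264),("side",318,162)):
    im,K,o,M=cam(n)
    print(n,plane(K,o,M,(u,v),.118), M[:,2])
    for nm,(a,b) in {'mill':(226,132) if n=='scene' else (206,218)}.items(): print(nm,plane(K,o,M,(a,b),.185))
    cr=im[v-25:v+45,u-40:u+40,::-1];out.append(cv2.resize(cr,None,fx=5,fy=5,interpolation=cv2.INTER_CUBIC))
cv2.imwrite('pics/crop1.png',np.hstack(out))
E
```

```text
scene [ 0.43409239 -0.22854504  0.118     ] [ 0.45207622  0.65342089 -0.60718055]
mill [0.5406098  0.16134568 0.185     ]
side [ 0.43188274 -0.21349185  0.118     ] [ 0.28046561 -0.7802887  -0.55900679]
mill [0.54486724 0.18518292 0.185     ]
```

View pics/crop1.png

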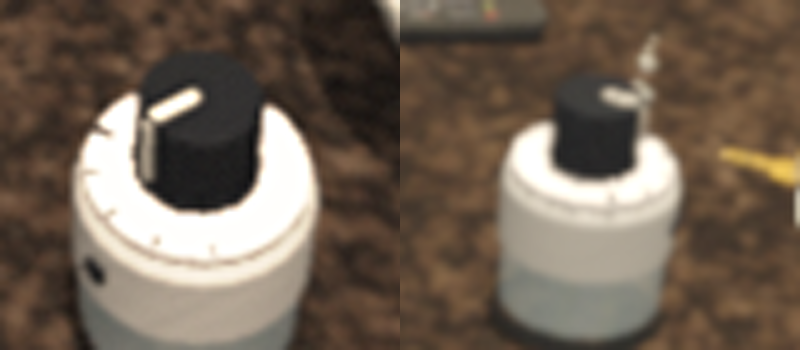

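```bash
python3 - <<'E'
from h import *
c=[]
for n,uv in(("scene",(292.4,258.4)),("side",(317.4,155.4))):
    im,K,o,M=cam(n);p=plane(K,o,M,uv,.13);print(n,p);c.append((o,ray(K,o,M,uv)))
    if n=='scene':
        cc=p
        f=lambda a,b,z:plane(K,o,M,(252+a/5,239+b/5),z)-cc
        ang=lambda d:(round(np.degrees(np.arctan2(d[1],d[0])),1),round(np.hypot(*d[:2]),4))
        print('ptr',ang(f(150,119,.13)))
        for m in((100,130),(90,172),(112,213),(157,240),(213,247)):print(m,ang(f(*m,.091)))
A=sum(np.eye(3)-np.outer(d,d) for o,d in c);b=sum((np.eye(3)-np.outer(d,d))@o for o,d in c)
print('tri',np.linalg.solve(A,b))
s=bot.get_state();print(R.from_euler('xyz',s['tool_rot']).as_matrix().round(3),s['qpos'])
E
```

```text
scene [ 0.43591011 -0.22666663  0.13      ]
ptr (np.float64(172.3), np.float64(0.0218))
(100, 130) (np.float64(116.0), np.float64(0.0405))
(90, 172) (np.float64(146.1), np.float64(0.04))
(112, 213) (np.float64(176.4), np.float64(0.0384))
(157, 240) (np.float64(-153.0), np.float64(0.0367))
(213, 247) (np.float64(-121.0), np.float64(0.036))
side [ 0.43760146 -0.22499446  0.13      ]
tri [ 0.43722461 -0.22592978  0.12913708]
[[-0.976  0.219 -0.   ]
 [ 0.219  0.976 -0.   ]
 [-0.    -0.    -1.   ]] [-1.49949945  0.42626217  0.07389914  1.60615085 -0.03408852  1.11078106
 -0.0670734 ]
```

The grinder axis is at about (0.437, -0.226), with the pointer about 56° from the contact mark. I'll travel there high, going around the near-base dead zone.

```bash
python3 -m handwheel '[[[0,0,0.04,0,0,0,-1],[0.03,-0.03,0.075,0,0,0,-1],[0.06,-0.06,0.075,0,0,0,-1],[0.09,-0.085,0.075,0,0,0,-1],[0.12,-0.11,0.075,0,0,0,-1],[0.15,-0.14,0.075,0,0,0,-1],[0.18,-0.17,0.075,0,0,0,-1],[0.21,-0.2,0.075,0,0,0,-1],[0.24,-0.23,0.075,0,0,0,-1],[0.27,-0.26,0.075,0,0,0,-1],[0.3,-0.29,0.075,0,0,0,-1],[0.33,-0.31,0.075,0,0,0,-1]]]'
python3 -m handwheel '[[[0.01,-0.04,0,0,0,0,-1],[0.02,-0.08,0,0,0,0,-1],[0.02,-0.12,0,0,0,0,-1],[0.02,-0.16,0,0,0,0,-1],[0.02,-0.2,0,0,0,0,-1],[0.02,-0.24,0,0,0,0,-1],[0.02,-0.28,0,0,0,0,-1],[0.02,-0.32,0,0,0,0,-1],[0.02,-0.35,0,0,0,0,-1],[0.02,-0.35,0,0,0,0,-1],[0.02,-0.35,0,0,0,0,-1]]]'
```

```text
time_s: 1.35
tcp_pos: [0.4746, 0.3494, 0.281]
tool_rot: [3.141, 0.0, 2.921]
wrist_force: [0.9, 0.4, -0.6]
gripper_width: 1.001
grasp_force: 0.0
time_s: 2.27
tcp_pos: [0.4937, -0.0, 0.2808]
tool_rot: [3.141, 0.0, 2.917]
wrist_force: [0.5, 0.7, -0.8]
gripper_width: 1.007
grasp_force: 0.0
```

```bash
python3 -m handwheel '[[[-0.01,-0.04,0,0,0,0,-1],[-0.02,-0.08,0,0,0,0,-1],[-0.03,-0.12,0,0,0,0,-1],[-0.04,-0.16,-0.01,0,0,0,-1],[-0.05,-0.19,-0.02,0,0,0,-1],[-0.057,-0.226,-0.03,0,0,0,-1],[-0.057,-0.226,-0.03,0,0,0,-1],[-0.057,-0.226,-0.03,0,0,0,-1],[-0.057,-0.226,-0.03,0,0,0,-1]]]'
python3 - <<'E'
from h import *
im,K,o,M=cam('wrist');np.savez('w1.npz',im=im,K=K,o=o,M=M)
cv2.imwrite('pics/w1.png',im[...,::-1]);print(bot.get_state()['qpos'],proj(K,o,M,(.437,-.226,.13)))
E
```

```text
time_s: 3.02
tcp_pos: [0.4373, -0.2233, 0.2504]
tool_rot: [3.142, -0.0, 2.922]
wrist_force: [0.3, -0.9, -0.1]
gripper_width: 0.998
grasp_force: 0.0
[-0.36417784  0.074521    0.75593261  1.98563517 -0.05741624  1.10240884
  1.76839279] [250.82301593 188.34625909]
```

View pics/w1.png

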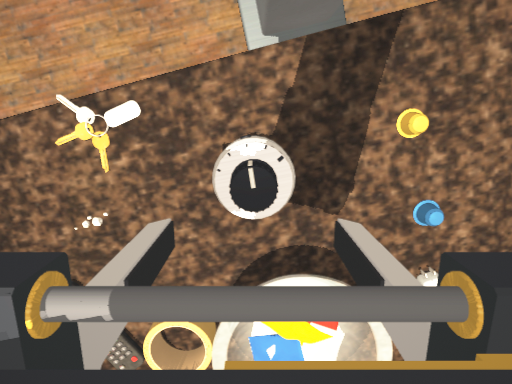

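Wrist view: grinder centred at about (254,178), ring near (253,185), pointer pointing up at about (251,168). The broad contact mark is near (281,158). I'll crop it for detail.

```bash
python3 - <<'E'
from h import *
d=np.load('w1.npz');im=d['im']
cv2.imwrite('pics/w1c.png',cv2.resize(im[130:225,205:305,::-1],None,fx=6,fy=6,interpolation=cv2.INTER_CUBIC))
g=im.max(2);m=np.zeros_like(g);m[150:225,215:295]=(g[150:225,215:295]<60)
n,l,st,ct=cv2.connectedComponentsWithStats(m)
for i in range(1,n):
  if st[i,4]>8:print(st[i],ct[i])
E
```

```text
[286 150   6   5  20] [289.2 151.6]
[278 157   5   4  10] [279.9 158.2]
[ 230  160   48   52 1753] [253.64004564 186.14261266]
[290 194   5  10  33] [292.57575758 198.60606061]
```

View pics/w1c.png

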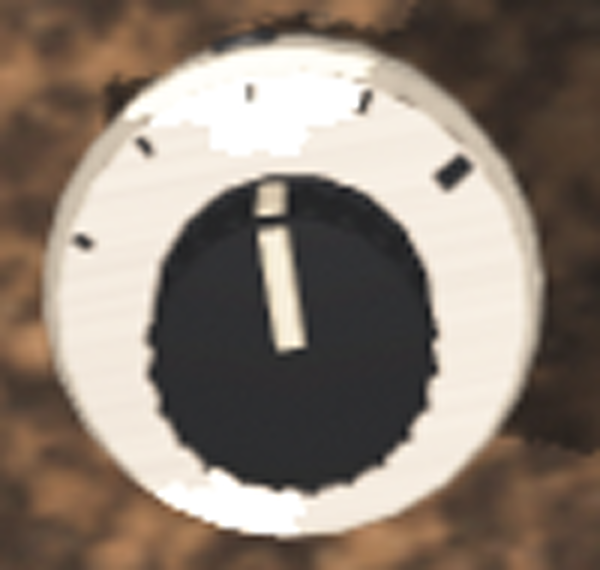

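```bash
cat >> h.py <<'E'
def angs(d,ctr,tip,marks):
    K,o,M=d['K'],d['o'],d['M'];c=plane(K,o,M,ctr,.13)
    f=lambda uv,z:(lambda q:(round(float(np.degrees(np.arctan2(q[1],q[0]))),1),round(float(np.hypot(q[0],q[1])),4)))(plane(K,o,M,uv,z)-c)
    print('ctr',c.round(4),'ptr',f(tip,.13),'marks',[f(m,.091) for m in marks])
E
python3 - <<'E'
from h import *
d=np.load('w1.npz');F=lambda a,b:(205+a/6,130+b/6)
angs(d,F(293,350),F(271,228),[F(*p) for p in((453,172),(366,101),(250,93),(144,147),(83,242))])
E
```

```text
ctr [ 0.4376 -0.2232  0.13  ] ptr (177.4, 0.0198) marks [(117.0, 0.0364), (147.8, 0.0378), (178.8, 0.0377), (-149.4, 0.038), (-119.0, 0.0386)]
```

Ring angle is about 58° from contact. Now I'll descend and close.

```bash
python3 -m handwheel '[[[0,-0.001,-0.03,0,0,0,-1],[0,-0.001,-0.06,0,0,0,-1],[0,-0.001,-0.09,0,0,0,-1],[0,-0.001,-0.12,0,0,0,-1],[0,-0.001,-0.14,0,0,0,-1],[0,-0.001,-0.15,0,0,0,-1],[0,-0.001,-0.15,0,0,0,-1]]]'
python3 -m handwheel '[[[0,0,0,0,0,0,0.2],[0,0,0,0,0,0,0.5],[0,0,0,0,0,0,1],[0,0,0,0,0,0,1],[0,0,0,0,0,0,1],[0,0,0,0,0,0,1],[0,0,0,0,0,0,1],[0,0,0,0,0,0,1],[0,0,0,0,0,0,1]]]' 20
```

```text
time_s: 3.65
tcp_pos: [0.4364, -0.224, 0.099]
tool_rot: [-3.141, -0.003, 2.923]
wrist_force: [-0.7, -0.3, 0.8]
gripper_width: 1.004
grasp_force: 0.0
time_s: 4.4
tcp_pos: [0.4372, -0.2241, 0.1006]
tool_rot: [3.14, -0.0, 2.922]
wrist_force: [0.4, 9.7, 7.4]
gripper_width: 0.486
grasp_force: 20.0
```

```bash
python3 -m handwheel '[[[0,0.001,0,0,0,0,1],[0,0.002,0,0,0,0,1],[0,0.002,0,0,0,-0.08,1],[0,0.002,0,0,0,-0.16,1],[0,0.002,0,0,0,-0.24,1],[0,0.002,0,0,0,-0.32,1],[0,0.002,0,0,0,-0.4,1],[0,0.002,0,0,0,-0.48,1],[0,0.002,0,0,0,-0.56,1],[0,0.002,0,0,0,-0.64,1],[0,0.002,0,0,0,-0.72,1],[0,0.002,0,0,0,-0.8,1]]]'
python3 -c "
from h import *
s=bot.get_state();print(s['torque'],s['qpos'])"
```

```text
time_s: 5.4
tcp_pos: [0.4375, -0.2235, 0.1007]
tool_rot: [3.141, 0.001, 2.117]
wrist_force: [4.0, -0.1, -0.4]
gripper_width: 0.485
grasp_force: 20.0
[ 0.06537179 -0.88919475  0.06893965] [-0.39905982  0.37544028  0.9048334   2.14757178 -0.41453521  0.79805653
  1.31422208]
```

Forces are low and the torque matches the 0.06 N m drag. I'll continue slowly into the stop.

```bash
python3 -m handwheel '[[[0,0,0,0,0,-0.05,1],[0,0,0,0,0,-0.1,1],[0,0,0,0,0,-0.15,1],[0,0,0,0,0,-0.15,1]]]'
python3 -c "
from h import *
print(bot.get_state()['torque'])"
python3 -m handwheel '[[[0,0,0,0,0,-0.04,1],[0,0,0,0,0,-0.08,1],[0,0,0,0,0,-0.12,1],[0,0,0,0,0,-0.12,1]]]'
python3 -c "
from h import *
print(bot.get_state()['torque'])"
python3 -m handwheel '[[[0,0,0,0,0,-0.04,1],[0,0,0,0,0,-0.08,1],[0,0,0,0,0,-0.12,1],[0,0,0,0,0,-0.12,1]]]'
python3 -c "
from h import *
print(bot.get_state()['torque'])"
```

```text
time_s: 5.73
tcp_pos: [0.4376, -0.2235, 0.1007]
tool_rot: [3.141, 0.001, 1.968]
wrist_force: [4.7, 0.4, 1.3]
gripper_width: 0.488
grasp_force: 20.0
[ 0.17626208 -1.18736922 -0.06756555]
time_s: 6.07
tcp_pos: [0.4374, -0.2227, 0.1006]
tool_rot: [3.141, -0.001, 1.851]
wrist_force: [3.5, 6.4, 6.2]
gripper_width: 0.485
grasp_force: 20.0
[ 1.38293808 -0.8235833   0.4274266 ]
time_s: 6.4
tcp_pos: [0.4376, -0.2229, 0.1007]
tool_rot: [3.141, -0.0, 1.731]
wrist_force: [5.1, 4.8, 4.1]
gripper_width: 0.483
grasp_force: 20.0
[ 1.09534773 -1.15849807  0.35880507]
```

The torque plateaus at about 0.4 N m and the ring slips, so it is at the stop. Backing off 1.047 rad counter-clockwise.

```bash
python3 -m handwheel '[[[0,0,0,0,0,0.1,1],[0,0,0,0,0,0.2,1],[0,0,0,0,0,0.3,1],[0,0,0,0,0,0.4,1],[0,0,0,0,0,0.5,1],[0,0,0,0,0,0.6,1],[0,0,0,0,0,0.7,1],[0,0,0,0,0,0.8,1],[0,0,0,0,0,0.9,1],[0,0,0,0,0,1.0,1],[0,0,0,0,0,1.047,1],[0,0,0,0,0,1.047,1]]]'
python3 -m handwheel '[[[0,0,0,0,0,0,1],[0,0,0,0,0,0,0],[0,0,0,0,0,0,-1],[0,0,0,0,0,0,-1],[0,0,0,0,0,0,-1],[0,0,0,0,0,0,-1]]]'
python3 -m handwheel '[[[0,0,0.03,0,0,0,-1],[0,0,0.06,0,0,0,-1],[0,0,0.09,0,0,0,-1],[0,0,0.12,0,0,0,-1],[0,0,0.15,0,0,0,-1],[0,0,0.15,0,0,0,-1],[0,0,0.15,0,0,0,-1]]]'
python3 - <<'E'
from h import *
im,K,o,M=cam('wrist');np.savez('w2.npz',im=im,K=K,o=o,M=M)
cv2.imwrite('pics/w2c.png',cv2.resize(im[130:225,205:305,::-1],None,fx=6,fy=6,interpolation=cv2.INTER_CUBIC))
E
```

```text
time_s: 7.4
tcp_pos: [0.4366, -0.2236, 0.1006]
tool_rot: [3.141, 0.0, 2.782]
wrist_force: [-0.1, 0.3, 5.2]
gripper_width: 0.488
grasp_force: 20.0
time_s: 7.9
tcp_pos: [0.4366, -0.2233, 0.1004]
tool_rot: [-3.141, -0.0, 2.778]
wrist_force: [0.7, -0.5, -0.2]
gripper_width: 0.745
grasp_force: 0.0
time_s: 8.48
tcp_pos: [0.4375, -0.2234, 0.2516]
tool_rot: [3.14, 0.003, 2.778]
wrist_force: [-0.3, 0.2, -0.5]
gripper_width: 0.999
grasp_force: 0.0
```

View pics/w2c.png

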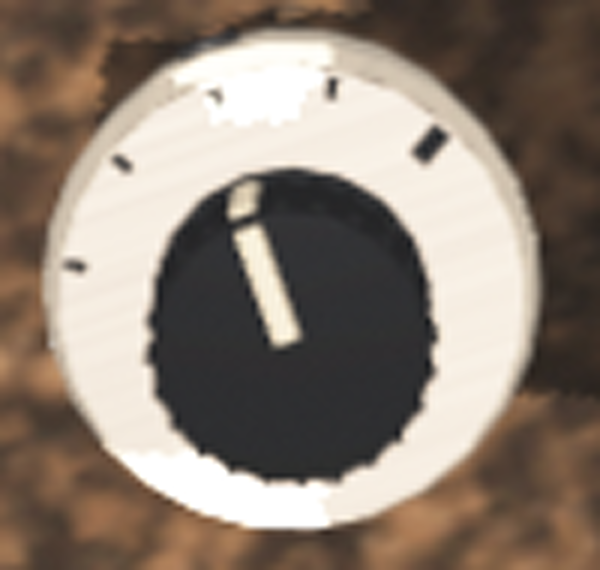

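The pointer runs from (288,345) to (246,230) in the crop, and the broad mark is at (431,143). Now measuring the angles.

```bash
python3 - <<'E'
from h import *
F=lambda a,b:(205+a/6,130+b/6)
for f,a,b,mk in(('w1.npz',(291,350),(271,228),((453,172),(366,101),(250,93),(144,147),(83,242))),('w2.npz',(288,346),(246,229),((431,143),(332,88),(215,95),(121,163),(75,265)))):
    d=np.load(f);K,o,M=d['K'],d['o'],d['M']
    q=plane(K,o,M,F(*b),.13)-plane(K,o,M,F(*a),.13);pa=np.degrees(np.arctan2(q[1],q[0]))%360
    P=np.array([plane(K,o,M,F(*m),.091)[:2] for m in mk])
    # circle fit (known equal spacing): best rigid fit of marks to k*30 deg, r free
    k=np.radians(30*np.arange(5));A=[];B=[]
    for (x,y),t in zip(P,k):
        A+=[[1,0,np.cos(t),-np.sin(t)],[0,1,np.sin(t),np.cos(t)]];B+=[x,y]
    s,res,*_=np.linalg.lstsq(np.array(A),np.array(B),rcond=None)
    m0=np.degrees(np.arctan2(s[3],s[2]));c=s[:2]
    t=plane(K,o,M,F(*b),.13)[:2]-c
    print(f,'ctr',c.round(4),'r',np.hypot(*s[2:]).round(4),'m0',m0.round(1),'setting line',(pa-m0).round(1),'tip',(np.degrees(np.arctan2(t[1],t[0]))%360-m0).round(1))
E
```

```text
w1.npz ctr [ 0.439  -0.2241] r 0.0388 m0 118.1 setting line 58.3 tip 57.0
w2.npz ctr [ 0.4385 -0.2243] r 0.0388 m0 118.1 setting line 60.3 tip 59.2
```

```bash
python3 -c "
from plant import bot
print(bot.sign_off())"
```

```text
the job is handed in; nothing more can be done
None
```

I turned the grinder ring clockwise to its hard stop, backed it off two clicks and released it; the wrist camera puts it at about 60° (±1°) from burr contact, the mill was not touched, and the job was handed in at about 8.5 s.

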